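# Hold the neck cradle down with a T-bolt cam clamp in the slotted rail

## Task

Clamp the wooden cradle to the plywood board. Lift the cam clamp out of its wooden holder, lower its hammer head lengthwise into the slot of the steel rail beside one of the cradle's two raised ends, and give the clamp a quarter turn so that the head catches under the rail's lips and the rubber foot of its toe stands over that end; then press the cam lever fully down so that the foot bears hard on the wood. Leave the cradle where it lies, and do not knock over the glue bottle.

Things in the scene. Friction and masses are not known exactly. Their poses are not given: they have to be found in the camera images.
- slot (a point): Middle of the rail's slot, level with the rail's top (59 mm above the bench). x points across the slot towards the cradle, y along it, z up. Slot 24 mm wide, open 125 mm each way along y. Its lips are turned in, 8 mm deep; below them the channel is 49 mm wide and 38 mm deep from the rail's top.
- board: Fixed plywood board 150 x 270 x 18 mm on the bench, at some yaw, origin at the centre of its underside, axes as the slot's. It carries the rail (steel strut 54 mm wide, 41 mm high, 260 mm long with its black end caps) and, behind the cradle, a low fence 14 mm high.
- cradle_top (a point): Cradle: loose wooden block 50 mm wide (x), 166 long (y), 50 high with a hollow 10 mm deep across the middle of its top, lying on the board 6 mm beside the rail and parallel to it. Point: middle of length and width, 9 mm above the rail's top. x points away from the rail. The raised ends are 50 mm high 32 mm from the middle (+y and -y) and fall evenly to 47 mm at 80 mm.
- clamp_grip (a point): Centre of the clamp's grey hub, the place to grip: 34 mm long (x), 30 wide (y, two flat faces), 44 high. x points along the toe, z up. The toe reaches 64 mm out along +x (22 mm wide, top 4 mm under the hub centre). On the -x side is the cam lever. A dome nut stands on the hub, to 28 mm above its centre. Weight 0.5 kg. The clamp starts upright in the holder, lever up.
- clamp_head (a point): Middle of the upper face of the hammer head, on the stud's axis, 54 mm below the hub centre while the lever is up. Head 40 mm long in the toe's direction (x), 18 wide, 14 high, foot tapered 3 mm. 10 mm above this point is the underside of a round washer (50 mm across), which lies on the rail's top when the head is right in; the head is then 2 mm below the lips. Turns with the hub.
- clamp_lever (a joint): Cam lever, rad: 0 = up (48 degrees above level), 0.95 = fully down (6 below level). Pressing it down draws head and washer up to 14 mm towards the hub: head against the lips, hub 12 mm lower, clamp leaning back 3 degrees, foot hard on the wood. Needs 4 to 6 N at its tip; stays where it is left; must be up while the clamp is put in. Pivot 24 mm out along -x from the stud, 6 mm above hub centre.
- lever_tip (a point): Place to press the lever: upper face of its black end (34 mm long, 22 wide), 72 mm from the pivot along the lever and 7.5 mm above the line through the pivot. Lever up: 67 mm out along the clamp's -x from the stud, 65 mm above the hub centre; fully down: 96 mm out, 5 mm above it.
- clamp_pad: Rubber foot under the toe, 18 mm across, 52 mm out along +x from the stud; origin at the centre of its underside, 32 mm below the hub centre. With lever up and washer on the rail it clears the cradle's raised ends by 3 to 6 mm. It yields up to 9 mm upward; 1 mm takes 1.5 N.
- holder_top (a point): Centre of the top of the fixed wooden holder, 110 (x) x 75 x 36 mm, 36 mm above the bench; its pocket, 45 (x) x 23 mm and 27 mm deep, holds the clamp's head, the washer lying on the holder's top and the toe pointing along x.
- glue_bottle: White squeeze bottle with an orange tip, 49 mm across, 156 mm high, standing on the bench to the right of the board; origin at the centre of its foot.
Things that resemble listed ones, but are neither listed nor needed, are in the scene too. Several things have the shape of the glue_bottle; the one meant has the colours described above.

How it is judged:
On the way, in this order (a step that is already met when the one before it is completed fails the run):
1. the hammer head is down in the slot, below the lips, lying lengthwise (z of clamp_head in the frame of slot below -0.006 m and x of clamp_head in the frame of slot between -0.01 and 0.01 m and angle between the x axis of clamp_head and the y axis of slot, either way round below 0.35 rad), for 0.1 s.
2. the head is turned across the slot under the lips, the lever still up (z of clamp_head in the frame of slot below -0.006 m and x of clamp_head in the frame of slot between -0.01 and 0.01 m and angle between the x axis of clamp_head and the x axis of slot, either way round below 0.3 rad and value of joint clamp_lever below 0.5 rad), for 0.2 s.
At the end, for the whole second after the job is handed in: Hammer head under the lips, within 10 mm of the slot's middle line, across it to within 17 degrees; lever over 0.8 rad; rubber foot presses on the cradle with over 3 N; cradle flat and within 20 mm of its start; clamp at rest, glue bottle upright (z of clamp_head in the frame of slot below -0.004 m and x of clamp_head in the frame of slot between -0.01 and 0.01 m and angle between the x axis of clamp_head and the x axis of slot, either way round below 0.3 rad and value of joint clamp_lever above 0.8 rad and contact force between clamp_pad and cradle above 3 N and distance of cradle_top from where it was at the start of the episode below 0.02 m and angle between cradle_top's own z axis and vertical below 0.1 rad and linear speed of clamp_pad below 0.02 m/s and angle between glue_bottle's own z axis and vertical below 0.4 rad); the robot touches nothing.
It fails at once if the glue bottle is knocked over (angle between glue_bottle's own z axis and vertical above 0.6 rad).
It fails at once if the cradle is pushed more than 40 mm away (distance of cradle_top from where it was at the start of the episode above 0.04 m).
It also fails if it takes over 54 s, if anything falls off the work surface, if the arm or the gripper's body presses on something with over 40 N, if the wrist force passes 120 N, or if a joint passes its speed limit or range.

## Robot

A 7-joint arm with a two-finger parallel gripper is mounted at the origin on a cart in front of the work surface, level with it; the furniture and walls round the work are solid. World frame = base frame: x ahead of the robot, y to its left, z up, the work surface at z = 0. Lengths are in m, angles in rad, forces in N, time in s.
With the tool pointing down it reaches from about 0.425 to 0.95 m from the base axis. Payload 16.7 kg.
Tool frame: the origin (TCP) lies between the finger pads; the fingertips stand 8 mm ahead of it and the grasp point (between the pads) lies 11 mm behind it; z points along the fingers, y is the direction in which the jaws open and shut (so a half turn about z gives the same grasp; the last joint's range is limited). The gripper opens to 94 mm and grips with 3 to 60 N. Pads are 16 mm wide; open, the fingers measure 119 mm over their backs; the gripper's body (75 mm by 177 mm) begins 78 mm behind the grasp point.
Start: joints at [-1.313, 0.426, 0.074, 1.606, -0.034, 1.111, -0.067], TCP at [0.267, 0.62, 0.213] pointing down, gripper open.
Joint ranges: [-2.85, 2.85], [-0.5, 2.14], [-1.23, 1.37], [0.21, 2.46], [-1.02, 4.16], [0.16, 2.05], [-2.73, 2.73]. Speed limits (rad/s): [1.89, 1.89, 2.39, 2.39, 3.01, 3.01, 3.01].

## Interface

Orientations are given as a 3x3 rotation matrix whose columns are the frame's x, y, z axes.
In Python, from plant import ctrl, read_camera, camera_params, recognise gives the robot as it stands.
- The arm moves only by the tool servo_tool, never from a script. Its argument "moves" is a list of rows, each a list of 4 numbers: the shift along the tool's x, y, z in m, then the turn about the tool's z in degrees. In form: [[x, y, z, roll], ...]. A call has 1 to 5 rows; each row shifts and turns the pose as measured when the row begins, along the tool's axes as they then stand; what a row does not reach is not made up. A row lasts 1/8 s, in which the tool goes at most 62.5 mm and 10.7 degrees, less where a joint would pass 70% of its speed; a pose out of reach is approached as far as the arm can. A call is refused whole if a number of a shift passes 0.0625 or a number of a turn 10.7, either way. A call with a gripper value outside its range is refused whole. "jaw" is the finger opening in m, from 0 to 0.094, set as the call begins (left out, the last holds). The fingers move at their own pace and stop on an object; "grip_force" is the grip in N (left out, the last holds). Time passes only in rows, so rows that do not move let the fingers close. It gives the time, the measured TCP pose, the force and the opening at its end, in the units of the state.
- ctrl.sense(): the state, without advancing time (a new reading comes with each control period).
- read_camera(name): name is "side" or "top"; returns the picture (400x640x3 uint8, red, green, blue); there is no depth.
- camera_params(name): a dict with "K" (3x3 intrinsics, pixels), "R" (3x3) and "t" (3): a world point X has camera coordinates R X + t. Camera axes: x right, y down, z forward; pixel columns grow to the right and rows downward; lengths in m; the calibration is good to about 2 mm. A picture is of the moment at which its call begins. camera_params takes no time and is no camera call.
- ctrl.finish_job(): hands the job in, once; it reports no verdict.
Trained networks look in the newest picture that a camera, given by its name, has taken for a name from the list of things; names that differ only in an ending like _2 or _b are one class to them, and where a whole thing is asked for, a point or a joint stands for the part that bears it (a point fixed in the world has none). Each returns a list of dicts, best first, with "confidence" (0 to 1); they miss things now and then, are a little off and sometimes report something else, mostly with a low value. They report only what shows in the picture. A call takes as long as a camera call. They do not tell look-alikes from the thing itself.
- recognise(name, camera): "centre" ([x, y, z] in m, in world coordinates, good to about 4 mm: the middle of the surface that is visible of it).
The state is a dict: "clock": time; "joint_positions": joint angles; "joint_vel": joint speeds; "effort": joint torques, N m; "eef_pos": TCP position; "tcp_rot": TCP orientation; "wrist_force": force on the tool from outside, world axes, zero at the start; "torque": the same for the moment, N m; "gripper_width": finger opening in m.
Only numpy, scipy, OpenCV 4.12 (cv2) and the standard library are available. Lean on these libraries where they do the work, as an engineer would, in place of code of your own. Each camera call takes 0.05 s, during which the arm holds its last target.

## Working session

There is one attempt and no reset: what is moved stays moved. The work goes in short steps, Python scripts to look and compute and a tool call to move; the robot and the scene stay as the last step left them, time stands still between calls to the robot, and variables do not carry over. Pictures are saved under pics/ and viewed, and the job is handed in when it is done.

Besides the shell and the picture viewer there is one more tool, called after "Call:" as a command line: name --pt "numbers of a row" for each row, then --argument value for the rest. servo_tool: Moves the arm, as the interface text tells. Its arguments: {"type":"object","properties":{"moves":{"type":"array"},"jaw":{"type":"number"},"grip_force":{"type":"number"}},"required":["moves"]}

```bash
ls; mkdir -p pics; python3 - <<'E'
from plant import ctrl, read_camera, camera_params, recognise
import cv2, numpy as np
for c in ["side","top"]:
    im=read_camera(c); cv2.imwrite(f"pics/{c}0.png",im[:,:,::-1]); cv2.imwrite(f"pics/{c}0.ppm",im[:,:,::-1])
    p=camera_params(c); print(c,np.round(p["K"],1).tolist(),np.round(p["R"],3).tolist(),np.round(p["t"],3).tolist(), np.round(-p["R"].T@p["t"],3))
    for n in ["board","cradle_top","clamp_grip","clamp_head","clamp_lever","holder_top","glue_bottle","lever_tip","clamp_pad","slot"]:
        try:
            print(n,[(np.round(d["centre"],3).tolist(),round(d["confidence"],2)) for d in recognise(n,c)][:4])
        except Exception as e: print(n,e)
s=ctrl.sense(); print(s)
E
```

```text
pics
side [[449.4, 0.0, 325.5], [0.0, 449.4, 199.1], [0.0, 0.0, 1.0]] [[0.998, 0.07, -0.001], [0.046, -0.676, -0.735], [-0.052, 0.733, -0.678]] [-0.598, 0.108, 1.132] [ 0.651 -0.715  0.846]
board [([0.571, 0.022, 0.02], 0.84), ([0.443, 0.317, 0.127], 0.25)]
cradle_top [([0.6, 0.027, 0.059], 0.58)]
clamp_grip [([0.499, 0.322, 0.079], 0.78)]
clamp_head [([0.499, 0.329, 0.041], 0.47)]
clamp_lever [([0.443, 0.316, 0.126], 0.63)]
holder_top [([0.497, 0.305, 0.036], 0.79)]
glue_bottle [([0.42, -0.093, 0.085], 0.9), ([0.63, -0.166, 0.081], 0.79), ([0.75, -0.196, 0.087], 0.72), ([0.612, -0.266, 0.09], 0.71)]
lever_tip [([0.445, 0.32, 0.126], 0.63)]
clamp_pad []
slot [([0.568, 0.024, 0.02], 0.94)]
top [[423.5, 0.0, 317.5], [0.0, 423.5, 201.1], [0.0, 0.0, 1.0]] [[-0.003, -1.0, 0.02], [-0.993, 0.001, -0.121], [0.121, -0.02, -0.992]] [0.061, 0.588, 1.141] [0.446 0.084 1.202]
board [([0.57, 0.062, 0.021], 0.87)]
cradle_top []
clamp_grip [([0.497, 0.328, 0.098], 0.87), ([0.601, -0.237, 0.103], 0.72), ([0.499, 0.317, 0.039], 0.38)]
clamp_head [([0.501, 0.322, 0.036], 0.64)]
clamp_lever [([0.447, 0.
[... 401 characters left out ...]
    1.11080415, -0.06712783]), 'joint_vel': array([-0.00017973, -0.00093944,  0.00204943, -0.00078051,  0.00022499,
       -0.00074634,  0.00042202]), 'effort': array([ 1.64358098e-03, -9.35529327e+01,  3.66339549e+00, -4.54554212e+01,
       -4.91323869e-02,  1.29753118e-02,  2.17190370e-05]), 'eef_pos': array([0.26705271, 0.61988513, 0.21347486]), 'tcp_rot': array([[-9.18378857e-01,  3.95702254e-01, -3.62594879e-05],
       [ 3.95702256e-01,  9.18378856e-01, -3.04138287e-05],
       [ 2.12651265e-05, -4.22793783e-05, -9.99999999e-01]]), 'wrist_force': array([ 0.37549678, -0.24806241, -0.10271957]), 'torque': array([0.04533439, 0.01187287, 0.01801602]), 'gripper_width': 0.09376814294991867}
```

View pics/side0.png

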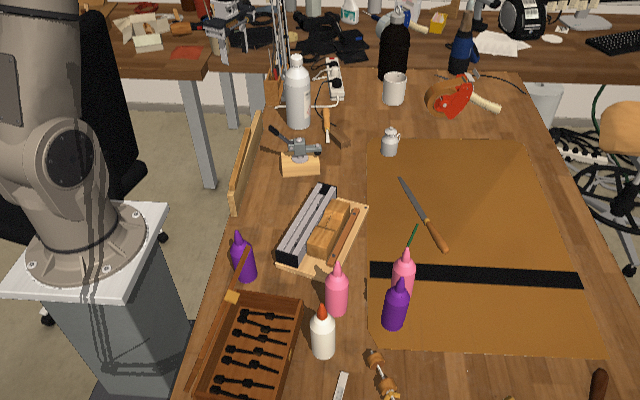

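View pics/top0.png

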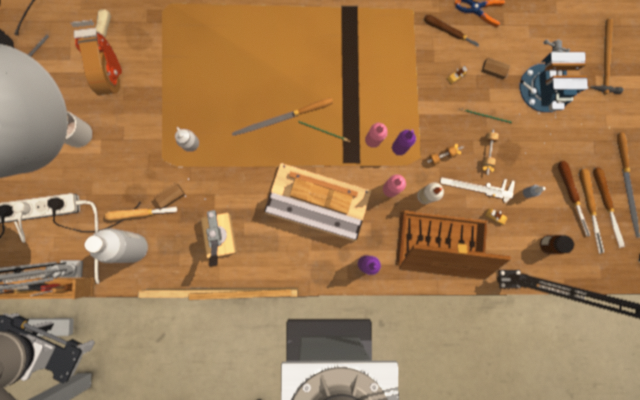

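```bash
python3 - <<'E'
import cv2, numpy as np
s=cv2.imread("pics/side0.png"); t=cv2.imread("pics/top0.png")
cv2.imwrite("pics/z1.png",cv2.resize(s[170:290,260:390],None,fx=6,fy=5,interpolation=cv2.INTER_CUBIC)[:600])
cv2.imwrite("pics/z2.png",cv2.resize(t[155:245,255:380],None,fx=6,fy=6,interpolation=cv2.INTER_CUBIC))
a=cv2.resize(s[120:185,260:340],None,fx=5,fy=5,interpolation=cv2.INTER_CUBIC)
b=cv2.resize(t[205:275,190:245],None,fx=5,fy=5,interpolation=cv2.INTER_CUBIC)
h=max(a.shape[0],b.shape[0]); o=np.zeros((h,a.shape[1]+b.shape[1],3),np.uint8); o[:a.shape[0],:a.shape[1]]=a; o[:b.shape[0],a.shape[1]:]=b
cv2.imwrite("pics/z3.png",o)
E
```

```text
(no output)
```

View pics/z1.png

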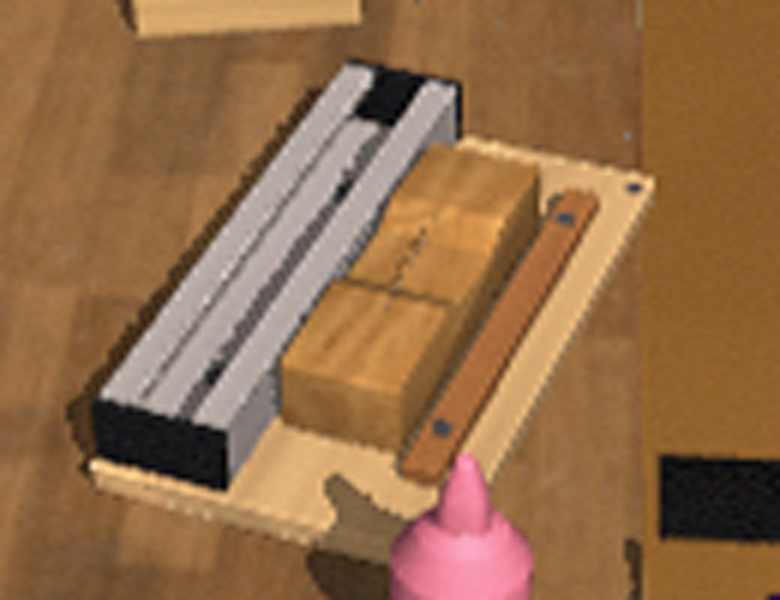

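View pics/z2.png

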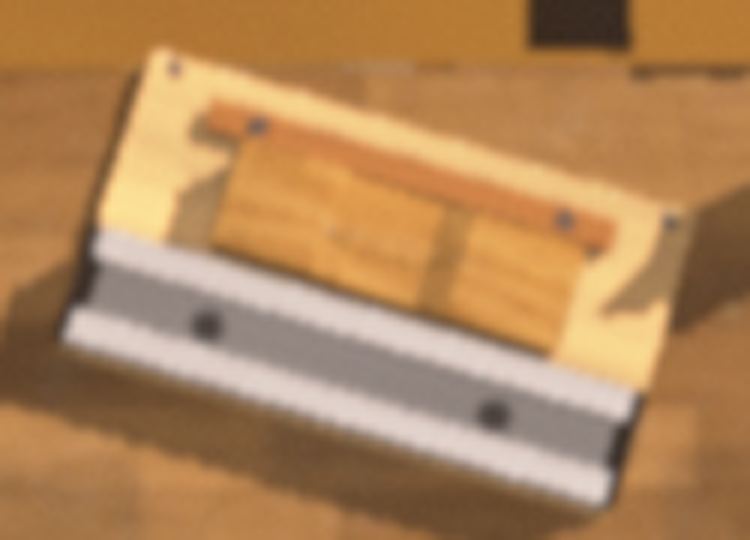

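View pics/z3.png

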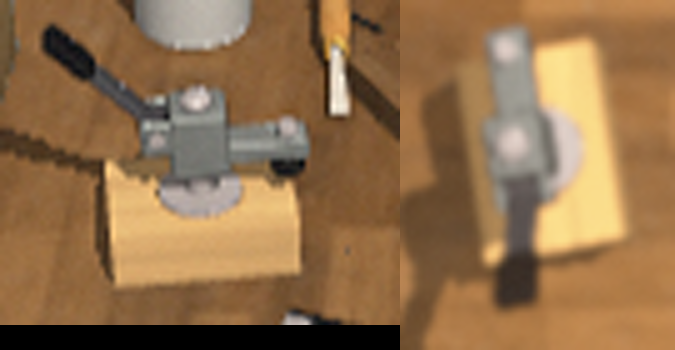

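```bash
cat > h.py <<'E'
from plant import ctrl, read_camera, camera_params, recognise
import cv2, numpy as np
from scipy.optimize import least_squares
def proj(c,X):
    p=camera_params(c); q=np.atleast_2d(X)@np.array(p["R"]).T+np.array(p["t"]); q=q@np.array(p["K"]).T
    return q[:,:2]/q[:,2:]
def back(c,uv,z):
    p=camera_params(c); K=np.array(p["K"]);R=np.array(p["R"]);C=-R.T@np.array(p["t"])
    d=np.c_[np.atleast_2d(uv),np.ones(len(np.atleast_2d(uv)))]@np.linalg.inv(K).T@R
    return C+d*((z-C[2])/d[:,2:])
E
python3 - <<'E'
from h import *
T=lambda a:np.array(a)/6+[255-.4,155-.4]
S=lambda a:np.array(a)/[6,5]+[260-.4,170-.4]
# rail corner local: (x,y): y + = left(world +y) ; 
top=T([(95,232),(640,390),(608,505),(62,340)]); side=S([(345,62),(460,85),(228,428),(97,402)])
Lt=np.array([(27,130),(27,-130),(-27,-130),(-27,130)])/1e3
Ls=np.array([(-27,130),(27,130),(27,-130),(-27,-130)])/1e3
def W(p,L,z):
    c,s=np.cos(p[2]),np.sin(p[2]); return np.c_[L@np.array([[c,-s],[s,c]]).T+p[:2],np.full(len(L),z)]
for nm,use in [("top",1),("side",2),("both",3)]:
    f=lambda p:np.r_[(proj("top",W(p,Lt,.059))-top).ravel()*(use&1>0),(proj("side",W(p,Ls,.059))-side).ravel()*(use&2>0)]
    r=least_squares(f,[.55,.05,0.]); print(nm,np.round(r.x,4),np.round(r.fun,1))
print(np.round(back("top",top,.059),4)); print(np.round(back("side",side,.059),4))
# board corners
print("board top far",np.round(back("top",T([(155,50),(690,210)]),.018),4), "side",np.round(back("side",S([(655,180)]),.018),4))
# clamp dome nut top z=.108 ; top z3: offset col 400, (190,205) scale5
u=lambda a:np.array([(a[0]-400)/5+190-.4,a[1]/5+205-.4]); v=lambda a:np.array([a[0]/5+260-.4,a[1]/5+120-.4])
print("dome",back("top",u((512,142)),.106),back("side",v((200,98)),.106))
print("toe screw",back("top",u((508,48)),.08),back("side",v((290,125)),.08))
print("lever end",back("top",u((515,280)),.145),back("side",v((70,55)),.145))
print("washer",back("side",v((200,195)),.038))
print("holder",back("top",np.array([u((590,40)),u((625,235)),u((490,262))]),.036),back("side",np.array([v((300,190)),v((113,208))]),.036))
E
```

```text
top [ 0.5457  0.0724 -0.2903] [-0.4 -0.7  0.6  0.2  0.6  0.2 -0.8  0.3 -0.  -0.  -0.  -0.  -0.   0.
 -0.  -0. ]
side [ 0.5517  0.0724 -0.2933] [-0.  -0.   0.  -0.   0.  -0.  -0.  -0.   0.3 -0.7 -0.1 -0.7 -0.2  1.1
  0.1 -0.1]
both [ 0.549   0.0726 -0.2903] [-0.4 -1.9  0.6 -1.1  0.5 -1.1 -0.8 -0.9 -0.9 -0.8 -1.2 -0.8 -1.3  1.
 -1.  -0.2]
[[ 0.607   0.1882  0.059 ]
 [ 0.5347 -0.0582  0.059 ]
 [ 0.483  -0.0429  0.059 ]
 [ 0.5578  0.2026  0.059 ]]
[[ 0.563   0.2017  0.059 ]
 [ 0.6155  0.1864  0.059 ]
 [ 0.5401 -0.0566  0.059 ]
 [ 0.4882 -0.0446  0.059 ]]
board top far [[ 0.6997  0.1645  0.018 ]
 [ 0.623  -0.0883  0.018 ]] side [[0.7044 0.1621 0.018 ]]
dome [[0.49732697 0.33277266 0.106     ]] [[0.503112   0.32973654 0.106     ]]
toe screw [[0.54819017 0.34210254 0.08      ]] [[0.55290266 0.3432104  0.08      ]]
lever end [[0.42773538 0.3206457  0.145     ]] [[0.4348401  0.31041252 0.145     ]]
washer [[0.50053804 0.32806248 0.038     ]]
holder [[0.55653387 0.30743344 0.036     ]
 [0.44987054 0.28609511 0.036     ]
 [0.43555877 0.35884709 0.036     ]] [[0.55855392 0.33946393 0.036     ]
 [0.45077171 0.31481821 0.036     ]]
```

```bash
python3 - <<'E'
from h import *
T=lambda a:np.array(a)/6+[255-.4,155-.4]
S=lambda a:np.array(a)/[6,5]+[260-.4,170-.4]
for z in [.15,.2,.25,.3]: print(z,back("top",[(97,245)],z),back("side",[(297,57)],z))
o=np.array([.549,.0726]);c,s=np.cos(-.2903),np.sin(-.2903);R=np.array([[c,-s],[s,c]])
loc=lambda P:np.round((P[:,:2]-o)@R,4)
print("cradle top",loc(back("top",T([(212,245),(555,357),(586,262),(250,140)]),.065)+[.003,0,0]))
print("cradle side",loc(back("side",S([(283,365),(405,392),(425,145),(540,172)]),.065)-[.003,0,0]))
E
```

```text
0.15 [[0.46669201 0.60187657 0.15      ]] [[0.44773378 0.75679787 0.15      ]]
0.2 [[0.46572122 0.57724624 0.2       ]] [[0.46233099 0.65098696 0.2       ]]
0.25 [[0.46475043 0.55261591 0.25      ]] [[0.47692819 0.54517605 0.25      ]]
0.3 [[0.46377965 0.52798558 0.3       ]] [[0.4915254  0.43936515 0.3       ]]
cradle top [[ 0.034   0.0753]
 [ 0.0294 -0.0872]
 [ 0.0748 -0.0888]
 [ 0.0849  0.0727]]
cradle side [[ 0.0328 -0.0894]
 [ 0.0827 -0.0883]
 [ 0.0322  0.0713]
 [ 0.0846  0.0694]]
```

```bash
cat > plan.py <<'E'
import sys; from h import *
# plan.py x y z a(rad) [n]
def plan(tx,ty,tz,ta,n=None,start=None,mx=.055,mr=10):
    s=ctrl.sense(); R=s["tcp_rot"]; p=np.array(s["eef_pos"]); a=np.arctan2(-R[0,1],R[1,1])
    if start is not None: p=np.array(start[:3]); a=start[3]
    d=np.array([tx,ty,tz])-p; da=(ta-a+np.pi)%(2*np.pi)-np.pi
    if n is None: n=max(int(np.ceil(np.linalg.norm(d)/mx)),int(np.ceil(abs(np.degrees(da))/mr)),1)
    rows=[]
    for i in range(n):
        ai=a+da*i/n; x=np.array([-np.cos(ai),-np.sin(ai),0]); y=np.array([-np.sin(ai),np.cos(ai),0])
        st=d/n; rows.append([round(float(st@x),4),round(float(st@y),4),round(float(-st[2]),4),round(float(-np.degrees(da)/n),1)])
    print("now",np.round(p,4),round(float(a),4),"clock",round(float(s["clock"]),2),"F",np.round(s["wrist_force"],1),"w",round(float(s["gripper_width"]),4))
    print(rows); return rows
if __name__=="__main__":
    v=[float(q) for q in sys.argv[1:]]; plan(*v[:4],n=int(v[4]) if len(v)>4 else None)
E
python3 plan.py .33 .42 .213 -.2 ; python3 -c "
from plan import plan
plan(.5,.331,.213,.2,start=(.33,.42,.213,-.2))"
```

```text
now [0.2671 0.6199 0.2135] -0.4068 clock 1.1 F [ 0.4 -0.2 -0.1] w 0.0938
[[-0.0342, -0.0397, 0.0001, -3.0], [-0.0321, -0.0414, 0.0001, -3.0], [-0.0299, -0.043, 0.0001, -3.0], [-0.0277, -0.0445, 0.0001, -3.0]]
now [0.33  0.42  0.213] -0.2 clock 1.1 F [ 0.4 -0.2 -0.1] w 0.0938
[[-0.0461, -0.0134, -0.0, -5.7], [-0.0445, -0.0179, -0.0, -5.7], [-0.0425, -0.0222, -0.0, -5.7], [-0.0401, -0.0264, -0.0, -5.7]]
```

Call:
servo_tool --pt "-0.034 -0.04 0 -3" --pt "-0.032 -0.041 0 -3" --pt "-0.03 -0.043 0 -3" --pt "-0.028 -0.045 0 -3" --jaw 0.094

```text
clock: 1.6
eef_pos: [0.3302, 0.4175, 0.2124]
tcp_rot: [[-0.983, 0.185, -0.0], [0.185, 0.983, 0.001], [0.0, 0.0, -1.0]]
wrist_force: [1.6, 0.3, -0.4]
gripper_width: 0.0942
```

```bash
python3 plan.py .5 .331 .18 .2
```

```text
now [0.3302 0.4175 0.2124] -0.1859 clock 1.6 F [ 1.6  0.3 -0.4] w 0.0942
[[-0.0457, -0.0134, 0.0081, -5.5], [-0.0442, -0.0178, 0.0081, -5.5], [-0.0423, -0.0219, 0.0081, -5.5], [-0.04, -0.0259, 0.0081, -5.5]]
```

Call:
servo_tool --pt "-0.046 -0.013 0 -5.5" --pt "-0.044 -0.018 0 -5.5" --pt "-0.042 -0.022 0 -5.5" --pt "-0.04 -0.026 0.01 -5.5" --pt "0 0 0 0"

```text
clock: 2.22
eef_pos: [0.5068, 0.3244, 0.2039]
tcp_rot: [[-0.978, -0.207, 0.002], [-0.207, 0.978, 0.002], [-0.003, 0.002, -1.0]]
wrist_force: [-0.3, 0.3, -0.5]
gripper_width: 0.0942
```

```bash
python3 plan.py .5 .331 .073 .2; python3 - <<'E'
from h import *
for c in ["side","top"]:
    im=read_camera(c); cv2.imwrite(f"pics/{c}1.png",im[:,:,::-1])
s=cv2.imread("pics/side1.png"); t=cv2.imread("pics/top1.png")
a=cv2.resize(s[80:185,250:350],None,fx=4,fy=4,interpolation=cv2.INTER_CUBIC)
b=cv2.resize(t[170:275,170:265],None,fx=4,fy=4,interpolation=cv2.INTER_CUBIC)
cv2.imwrite("pics/z4.png",np.hstack([a,b]))
E
```

```text
now [0.5068 0.3244 0.2039] 0.2084 clock 2.23 F [-0.3  0.3 -0.5] w 0.0942
[[0.0018, 0.0026, 0.0436, 0.2], [0.0018, 0.0026, 0.0436, 0.2], [0.0018, 0.0026, 0.0436, 0.2]]
```

View pics/z4.png

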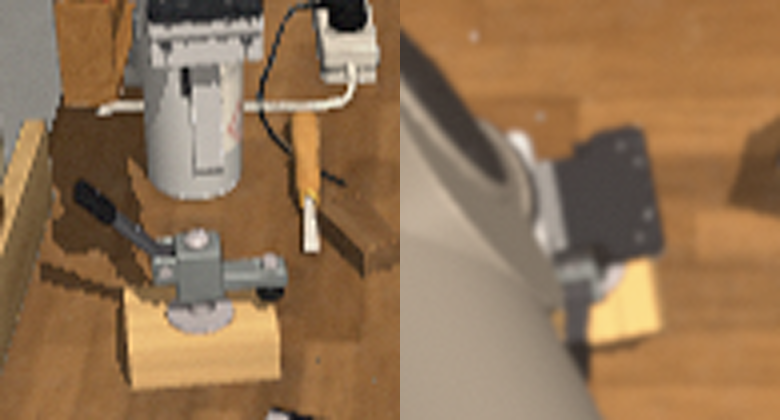

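```bash
python3 - <<'E'
from h import *
s=ctrl.sense();R=s["tcp_rot"];p=s["eef_pos"]
for sg in (-1,1):
  for w in (.047,.0595):
    q=p+R@[0,sg*w,.008]; print(sg,w,q.round(3),(proj("side",q)-[250,80])*4)
for d in (0,.1): 
  q=p+R@[0,-.0885,-.011-.078-d]; print((proj("side",q)-[250,80])*4,(proj("top",q)-[170,170])*4+[400,0])
E
```

```text
-1 0.047 [0.514 0.281 0.196] [[200.9551332  166.41890572]]
-1 0.0595 [0.517 0.269 0.196] [[202.8636736  176.96443074]]
1 0.047 [0.494 0.373 0.197] [[187.49295085  92.03442814]]
1 0.0595 [0.492 0.385 0.197] [[185.8129816   82.75185929]]
[[201.11444393  67.26437359]] [[663.29390093 188.5236605 ]]
[[193.76836913 -90.09674997]] [[628.21349319 171.41015425]]
```

Call:
servo_tool --pt "0.002 0.003 0.044 0" --pt "0.002 0.003 0.044 0" --pt "0.002 0.002 0.044 0" --pt "0 0 0 0"

```text
clock: 2.82
eef_pos: [0.4931, 0.3401, 0.0719]
tcp_rot: [[-0.977, -0.213, 0.003], [-0.213, 0.977, 0.008], [-0.005, 0.008, -1.0]]
wrist_force: [0.9, -0.2, -0.0]
gripper_width: 0.094
```

```bash
python3 plan.py .5 .331 .072 .2; python3 - <<'E'
from h import *
for c in ["side"]:
    im=read_camera(c); cv2.imwrite(f"pics/{c}2.png",im[:,:,::-1])
s=cv2.imread("pics/side2.png")
cv2.imwrite("pics/z5.png",cv2.resize(s[80:185,250:350],None,fx=5,fy=5,interpolation=cv2.INTER_CUBIC))
E
```

```text
now [0.4931 0.3401 0.0719] 0.2144 clock 2.83 F [ 0.9 -0.2 -0. ] w 0.094
[[-0.0048, -0.0103, -0.0001, 0.8]]
```

View pics/z5.png

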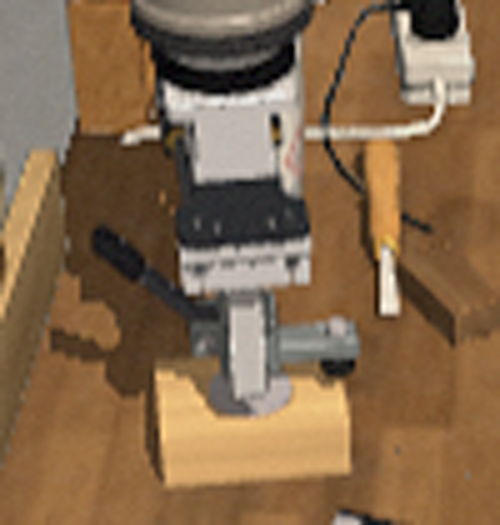

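Call:
servo_tool --pt "-0.005 -0.01 0 0.5" --pt "0 0 0 0"

```text
clock: 3.12
eef_pos: [0.5033, 0.3329, 0.0777]
tcp_rot: [[-0.979, -0.204, 0.009], [-0.203, 0.979, 0.013], [-0.012, 0.011, -1.0]]
wrist_force: [-0.0, -0.2, 0.3]
gripper_width: 0.0938
```

```bash
python3 plan.py .5 .331 .072 .2
```

```text
now [0.5033 0.3329 0.0777] 0.2051 clock 3.12 F [-0.  -0.2  0.3] w 0.0938
[[0.0037, -0.0012, 0.0057, 0.3]]
```

Call:
servo_tool --pt "0.004 -0.001 0.006 0" --pt "0 0 0 0"

```text
clock: 3.38
eef_pos: [0.5003, 0.3314, 0.073]
tcp_rot: [[-0.979, -0.203, 0.011], [-0.203, 0.979, 0.015], [-0.014, 0.013, -1.0]]
wrist_force: [-0.5, -0.5, 0.6]
gripper_width: 0.094
```

```bash
python3 plan.py .5 .331 .072 .2; python3 -c "
from h import *
print(ctrl.sense()['tcp_rot'])"
```

```text
now [0.5003 0.3314 0.073 ] 0.2044 clock 3.38 F [-0.5 -0.5  0.6] w 0.094
[[0.0003, -0.0003, 0.001, 0.3]]
[[-0.9791273  -0.20294741  0.01104864]
 [-0.20277245  0.97910853  0.01515994]
 [-0.01389449  0.01260315 -0.99982404]]
```

Now close.

Call:
servo_tool --pt "0 0 0 0" --pt "0 0 0 0" --pt "0 0 0 0" --pt "0 0 0 0" --pt "0 0 0 0" --jaw 0.0 --grip_force 55

```text
clock: 4.0
eef_pos: [0.5002, 0.3317, 0.0732]
tcp_rot: [[-0.979, -0.203, 0.011], [-0.203, 0.979, 0.015], [-0.014, 0.013, -1.0]]
wrist_force: [0.9, 1.0, 0.8]
gripper_width: 0.0477
```

```bash
python3 plan.py .5 .331 .14 .2; python3 -c "
from h import *
print(ctrl.sense()['tcp_rot'])"
```

```text
now [0.5002 0.3317 0.0732] 0.2047 clock 4.0 F [0.9 1.  0.8] w 0.0477
[[0.0002, -0.0003, -0.0334, 0.1], [0.0002, -0.0003, -0.0334, 0.1]]
[[-0.97905441 -0.20329637  0.01109225]
 [-0.20311826  0.97903395  0.01534601]
 [-0.01397948  0.01277154 -0.99982071]]
```

Call:
servo_tool --pt "0 0 0 0" --pt "0 0 0 0" --pt "0 0 0 0" --pt "0 0 0 0"

```text
clock: 4.5
eef_pos: [0.5001, 0.3321, 0.0733]
tcp_rot: [[-0.979, -0.204, 0.011], [-0.203, 0.979, 0.016], [-0.014, 0.013, -1.0]]
wrist_force: [0.0, 1.2, -0.8]
gripper_width: 0.0298
```

Call:
servo_tool --pt "0 0 -0.01 0" --pt "0 0 -0.02 0" --pt "0 0 -0.03 0" --pt "0 0 -0.03 0" --pt "0 0 0 0"

```text
clock: 5.12
eef_pos: [0.4981, 0.3289, 0.1661]
tcp_rot: [[-0.979, -0.203, 0.009], [-0.203, 0.979, 0.013], [-0.011, 0.011, -1.0]]
wrist_force: [-0.7, 0.6, -5.4]
gripper_width: 0.0298
```

```bash
python3 plan.py .5633 .1205 .165 -1.861; python3 -c "
from h import *
print(ctrl.sense()['tcp_rot'])
for c in ['side','top']: cv2.imwrite(f'pics/{c}3.png',read_camera(c)[:,:,::-1])
s=cv2.imread('pics/side3.png');t=cv2.imread('pics/top3.png')
a=cv2.resize(s[80:185,250:350],None,fx=4,fy=4,interpolation=cv2.INTER_CUBIC)
b=cv2.resize(t[170:275,170:265],None,fx=4,fy=4,interpolation=cv2.INTER_CUBIC)
cv2.imwrite('pics/z6.png',np.hstack([a,b]))
"
```

```text
now [0.4981 0.3289 0.1661] 0.2042 clock 5.12 F [-0.7  0.6 -5.4] w 0.0298
[[-0.0018, -0.0181, 0.0001, 9.9], [-0.0049, -0.0175, 0.0001, 9.9], [-0.0078, -0.0164, 0.0001, 9.9], [-0.0105, -0.0149, 0.0001, 9.9], [-0.0129, -0.0128, 0.0001, 9.9], [-0.0149, -0.0104, 0.0001, 9.9], [-0.0165, -0.0077, 0.0001, 9.9], [-0.0175, -0.0048, 0.0001, 9.9], [-0.0181, -0.0017, 0.0001, 9.9], [-0.0181, 0.0014, 0.0001, 9.9], [-0.0176, 0.0045, 0.0001, 9.9], [-0.0166, 0.0074, 0.0001, 9.9]]
[[-0.97919281 -0.20275343  0.00851356]
 [-0.20263796  0.97917067  0.01275352]
 [-0.01092204  0.01076298 -0.99988243]]
```

View pics/z6.png

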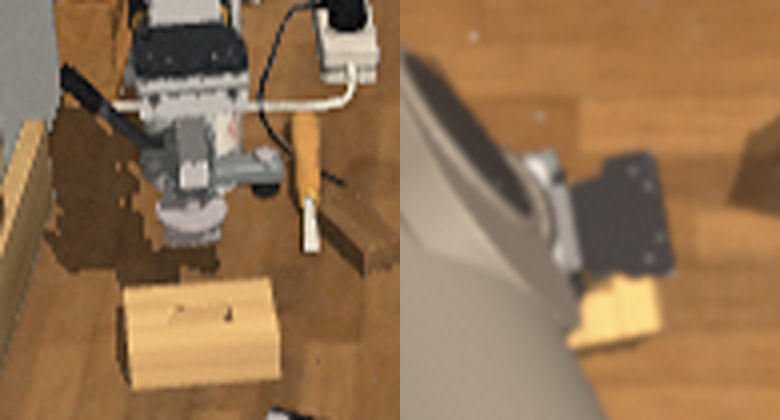

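Call:
servo_tool --pt "-0.002 -0.018 0 9.9" --pt "-0.005 -0.0175 0 9.9" --pt "-0.008 -0.0165 0 9.9" --pt "-0.0105 -0.015 0 9.9" --pt "-0.013 -0.013 0 9.9"

```text
clock: 5.85
eef_pos: [0.5201, 0.2373, 0.1547]
tcp_rot: [[-0.776, 0.631, -0.004], [0.631, 0.776, 0.003], [0.005, 0.0, -1.0]]
wrist_force: [0.7, 0.5, -4.3]
gripper_width: 0.0295
```

```bash
python3 plan.py .5633 .1205 .165 -1.861; python3 -c "
from h import *
print(ctrl.sense()['tcp_rot'],ctrl.sense()['joint_positions'])"
```

```text
now [0.5201 0.2373 0.1547] -0.683 clock 5.85 F [ 0.7  0.5 -4.3] w 0.0295
[[-0.0153, -0.009, -0.0015, 9.6], [-0.0166, -0.0064, -0.0015, 9.6], [-0.0174, -0.0035, -0.0015, 9.6], [-0.0178, -0.0005, -0.0015, 9.6], [-0.0176, 0.0025, -0.0015, 9.6], [-0.017, 0.0054, -0.0015, 9.6], [-0.0158, 0.0081, -0.0015, 9.6]]
[[-7.75646310e-01  6.31157635e-01 -3.58359219e-03]
 [ 6.31148433e-01  7.75654485e-01  3.43145694e-03]
 [ 4.94541960e-03  3.99818315e-04 -9.99987691e-01]] [-0.81642985  0.33277116  0.34270527  1.91386552 -0.14440491  0.91962233
  0.48464581]
```

Call:
servo_tool --pt "-0.015 -0.009 -0.005 9.6" --pt "-0.0165 -0.0065 -0.004 9.6" --pt "-0.0175 -0.0035 -0.003 9.6" --pt "-0.018 -0.0005 -0.003 9.6" --pt "-0.0175 0.0025 -0.003 9.6"

```text
clock: 6.48
eef_pos: [0.5466, 0.1486, 0.165]
tcp_rot: [[-0.021, 1.0, -0.013], [1.0, 0.021, -0.004], [-0.004, -0.013, -1.0]]
wrist_force: [0.2, -0.2, -5.4]
gripper_width: 0.0297
```

```bash
python3 plan.py .5633 .1205 .155 -1.861; python3 -c "
from h import *
print(ctrl.sense()['tcp_rot'],ctrl.sense()['joint_positions'])"
```

```text
now [0.5466 0.1486 0.165 ] -1.5496 clock 6.47 F [ 0.2 -0.2 -5.4] w 0.0297
[[-0.0142, 0.008, 0.005, 8.9], [-0.0128, 0.0101, 0.005, 8.9]]
[[-0.02128309  0.9996868  -0.0131654 ]
 [ 0.99976529  0.02122773 -0.004331  ]
 [-0.00405018 -0.01325448 -0.99990395]] [-0.82888013  0.34399502  0.5589184   1.91602737 -0.22027071  0.95634559
 -0.1445878 ]
```

Call:
servo_tool --pt "-0.014 0.008 0.004 8.5" --pt "-0.013 0.01 0.004 8.5" --pt "0 0 0 0"

```text
clock: 6.85
eef_pos: [0.5616, 0.1175, 0.1528]
tcp_rot: [[0.284, 0.959, -0.018], [0.959, -0.284, -0.009], [-0.013, -0.015, -1.0]]
wrist_force: [-0.5, 0.2, -5.0]
gripper_width: 0.0299
```

```bash
python3 plan.py .5633 .1205 .15 -1.861; python3 -c "
from h import *
s=ctrl.sense(); print(s['tcp_rot'])"
```

```text
now [0.5616 0.1175 0.1528] -1.8591 clock 6.85 F [-0.5  0.2 -5. ] w 0.0299
[[0.0034, 0.0008, 0.0028, 0.1]]
[[ 0.28414602  0.95861656 -0.01775775]
 [ 0.95868731 -0.28432845 -0.00871635]
 [-0.01340467 -0.01454741 -0.99980432]]
```

```bash
python3 -c "
from h import *
for c in ['side','top']: cv2.imwrite(f'pics/{c}4.png',read_camera(c)[:,:,::-1])
s=cv2.imread('pics/side4.png');t=cv2.imread('pics/top4.png')
a=cv2.resize(s[150:270,260:360],None,fx=5,fy=5,interpolation=cv2.INTER_CUBIC)
cv2.imwrite('pics/z7.png',a)
cv2.imwrite('pics/z8.png',cv2.resize(t[140:260,220:380],None,fx=4,fy=4,interpolation=cv2.INTER_CUBIC))
"
```

```text
(no output)
```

View pics/z7.png

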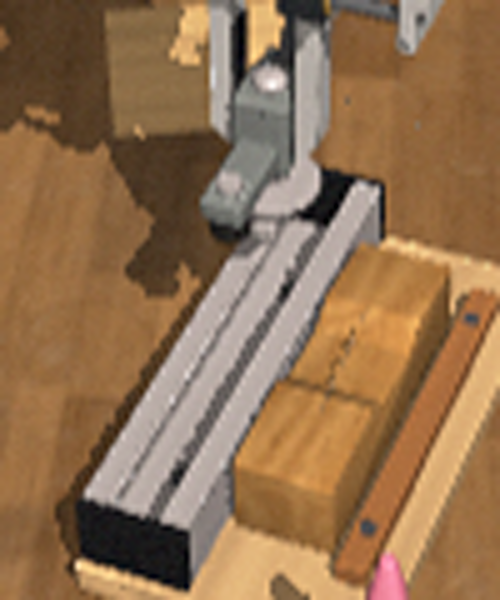

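View pics/z8.png

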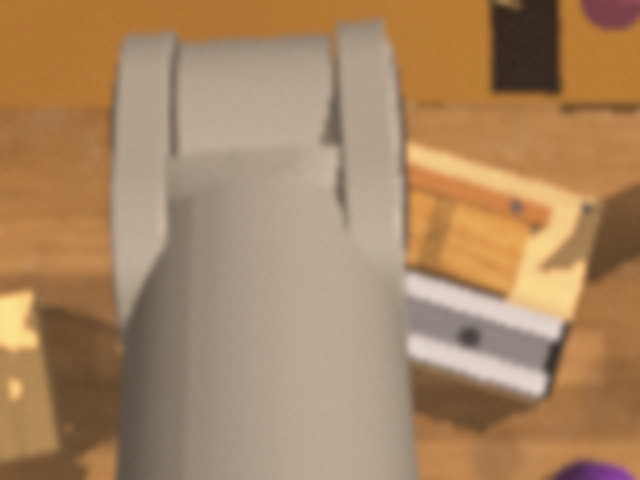

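```bash
cat > chk.py <<'E'
from h import *
s=ctrl.sense();R=s["tcp_rot"];p=np.array(s["eef_pos"])
o=np.array([.549,.0726]);a=-.2903
def z7(q,off=(260,150),f=5): return np.round(((proj("side",q)-off)+.4)*f,0)
for nm,q in [("dome",[0,0,-.033]),("washer",[0,0,.037]),("headtop",[0,0,.047]),("headbot",[0,0,.061])]:
    w=p+R@np.array(q); c,sn=np.cos(a),np.sin(a); l=np.array([[c,sn],[-sn,c]])@(w[:2]-o)
    print(nm,w.round(4),"slot xy",l.round(4),"z7",z7(w))
E
python3 chk.py
```

```text
dome [0.5619 0.1194 0.1863] slot xy [-0.0011  0.0485] z7 [[267.  70.]]
washer [0.5606 0.1188 0.1163] slot xy [-0.0021  0.0476] z7 [[267. 182.]]
headtop [0.5605 0.1188 0.1063] slot xy [-0.0022  0.0475] z7 [[267. 197.]]
headbot [0.5602 0.1187 0.0923] slot xy [-0.0024  0.0473] z7 [[267. 219.]]
```

Call:
servo_tool --pt "0.001 0.0015 0.01 0" --pt "0 0 0.01 0" --pt "0 0 0.0 0"

```text
clock: 7.32
eef_pos: [0.5617, 0.1212, 0.1312]
tcp_rot: [[0.273, 0.962, -0.019], [0.962, -0.274, -0.007], [-0.012, -0.016, -1.0]]
wrist_force: [-0.0, -0.0, -4.7]
gripper_width: 0.0294
```

```bash
python3 chk.py; python3 -c "
from h import *
print(ctrl.sense()['tcp_rot'])
for c in ['side']: cv2.imwrite(f'pics/{c}5.png',read_camera(c)[:,:,::-1])
s=cv2.imread('pics/side5.png')
cv2.imwrite('pics/z9.png',cv2.resize(s[150:240,280:350],None,fx=8,fy=6.6,interpolation=cv2.INTER_CUBIC))
"
```

```text
dome [0.5624 0.1214 0.1642] slot xy [-0.0012  0.0506] z7 [[269. 104.]]
washer [0.5611 0.1209 0.0942] slot xy [-0.0023  0.0497] z7 [[269. 213.]]
headtop [0.5609 0.1208 0.0842] slot xy [-0.0024  0.0496] z7 [[269. 228.]]
headbot [0.5606 0.1207 0.0702] slot xy [-0.0027  0.0494] z7 [[269. 248.]]
[[ 0.27346795  0.9616989  -0.01872149]
 [ 0.961805   -0.27363937 -0.0072554 ]
 [-0.01210045 -0.01602231 -0.99979841]]
```

View pics/z9.png

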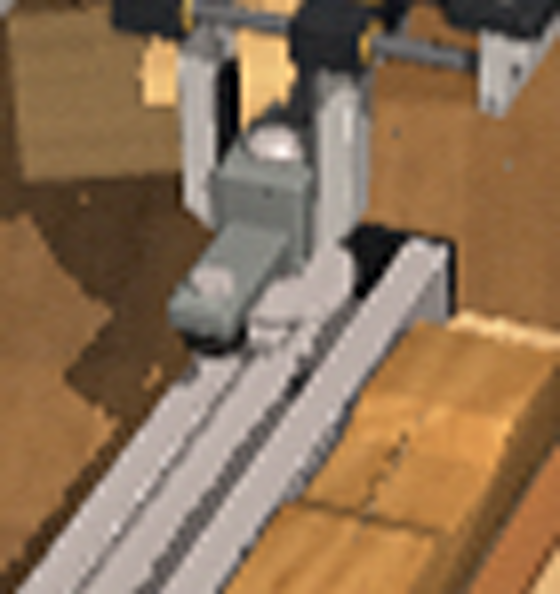

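Call:
servo_tool --pt "0 0.003 0 0.7" --pt "0 0 0.006 0" --pt "0 0 0.006 0"

```text
clock: 7.75
eef_pos: [0.5655, 0.1204, 0.1197]
tcp_rot: [[0.286, 0.958, -0.017], [0.958, -0.286, -0.006], [-0.011, -0.014, -1.0]]
wrist_force: [-0.3, 0.6, -5.0]
gripper_width: 0.0297
```

```bash
python3 chk.py
```

```text
dome [0.566  0.1206 0.1527] slot xy [0.0026 0.0509] z7 [[277. 124.]]
washer [0.5649 0.1202 0.0827] slot xy [0.0016 0.0501] z7 [[277. 231.]]
headtop [0.5647 0.1201 0.0727] slot xy [0.0014 0.05  ] z7 [[277. 246.]]
headbot [0.5645 0.12   0.0587] slot xy [0.0012 0.0499] z7 [[277. 266.]]
```

Call:
servo_tool --pt "0 -0.0015 0.003 0" --pt "0 0 0.004 0"

```text
clock: 8.0
eef_pos: [0.5636, 0.1207, 0.1119]
tcp_rot: [[0.286, 0.958, -0.017], [0.958, -0.286, -0.007], [-0.011, -0.015, -1.0]]
wrist_force: [0.3, -0.5, -4.7]
gripper_width: 0.0298
```

```bash
python3 chk.py; python3 -c "
from h import *
for c in ['side']: cv2.imwrite(f'pics/{c}6.png',read_camera(c)[:,:,::-1])
s=cv2.imread('pics/side6.png')
cv2.imwrite('pics/z10.png',cv2.resize(s[150:240,280:350],None,fx=8,fy=6.6,interpolation=cv2.INTER_CUBIC))
"
```

```text
dome [0.5642 0.1209 0.1449] slot xy [0.0007 0.0507] z7 [[274. 135.]]
washer [0.563  0.1205 0.0749] slot xy [-0.0003  0.0499] z7 [[274. 242.]]
headtop [0.5628 0.1204 0.0649] slot xy [-0.0005  0.0498] z7 [[274. 256.]]
headbot [0.5625 0.1203 0.0509] slot xy [-0.0007  0.0496] z7 [[274. 276.]]
```

View pics/z10.png

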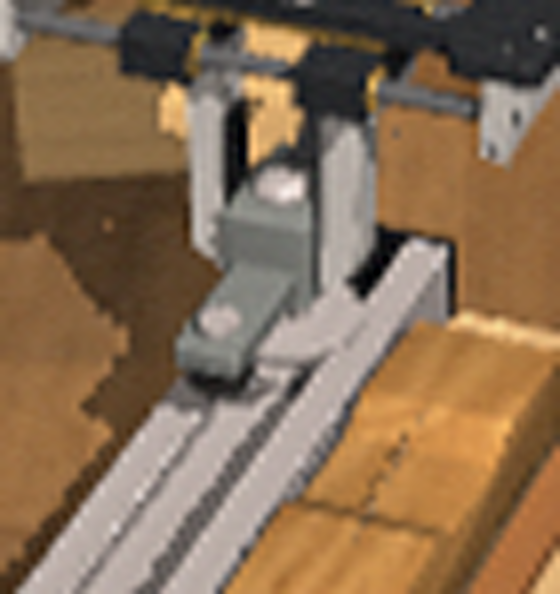

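Call:
servo_tool --pt "0 0 0.006 0" --pt "0 0 0.006 0" --pt "0 0 0.002 0"

```text
clock: 8.43
eef_pos: [0.5631, 0.1206, 0.0964]
tcp_rot: [[0.286, 0.958, -0.018], [0.958, -0.286, -0.007], [-0.012, -0.015, -1.0]]
wrist_force: [-0.4, 0.4, -2.8]
gripper_width: 0.0298
```

```bash
python3 chk.py
```

```text
dome [0.5637 0.1208 0.1294] slot xy [0.0003 0.0504] z7 [[273. 160.]]
washer [0.5625 0.1203 0.0594] slot xy [-0.0008  0.0496] z7 [[273. 264.]]
headtop [0.5623 0.1203 0.0494] slot xy [-0.0009  0.0495] z7 [[273. 279.]]
headbot [0.562  0.1202 0.0354] slot xy [-0.0011  0.0493] z7 [[273. 298.]]
```

Call:
servo_tool --pt "0 0 0 0" --pt "0 0 0 -4" --pt "0 0 0 -4" --pt "0 0 0 -4"

```text
clock: 8.93
eef_pos: [0.5634, 0.1204, 0.0967]
tcp_rot: [[0.075, 0.997, -0.017], [0.997, -0.075, -0.007], [-0.008, -0.017, -1.0]]
wrist_force: [-0.2, -0.2, -4.9]
gripper_width: 0.0299
```

```bash
python3 chk.py
```

```text
dome [0.564  0.1207 0.1297] slot xy [0.0006 0.0503] z7 [[274. 159.]]
washer [0.5628 0.1202 0.0597] slot xy [-0.0004  0.0495] z7 [[274. 264.]]
headtop [0.5626 0.1201 0.0497] slot xy [-0.0006  0.0494] z7 [[274. 278.]]
headbot [0.5623 0.12   0.0357] slot xy [-0.0008  0.0492] z7 [[274. 298.]]
```

Smooth; continue, nudging down slightly.

Call:
servo_tool --pt "0 0 0.0005 -6" --pt "0 0 0 -6" --pt "0 0 0 -6" --pt "0 0 0 -6"

```text
clock: 9.43
eef_pos: [0.5639, 0.1199, 0.0969]
tcp_rot: [[-0.349, 0.937, -0.016], [0.937, 0.349, -0.007], [-0.001, -0.018, -1.0]]
wrist_force: [0.1, -0.6, -3.5]
gripper_width: 0.0294
```

```bash
python3 chk.py; python3 plan.py .563 .1205 .0965 -.291
```

```text
dome [0.5644 0.1202 0.1299] slot xy [0.0012 0.05  ] z7 [[275. 160.]]
washer [0.5633 0.1196 0.0599] slot xy [0.0003 0.0492] z7 [[275. 265.]]
headtop [0.5632 0.1196 0.0499] slot xy [0.0001 0.0491] z7 [[275. 279.]]
headbot [0.5629 0.1195 0.0359] slot xy [-0.0001  0.0489] z7 [[275. 299.]]
now [0.5639 0.1199 0.0969] -1.2138 clock 9.43 F [ 0.1 -0.6 -3.5] w 0.0294
[[0.0001, -0.0001, 0.0001, -8.8], [0.0002, -0.0001, 0.0001, -8.8], [0.0002, -0.0001, 0.0001, -8.8], [0.0002, -0.0, 0.0001, -8.8], [0.0002, -0.0, 0.0001, -8.8], [0.0002, 0.0, 0.0001, -8.8]]
```

Call:
servo_tool --pt "0 0 0.0003 -6" --pt "0 0 0 -6" --pt "0 0 0 -6" --pt "0 0 0 -6" --pt "0 0 0 -6"

```text
clock: 10.05
eef_pos: [0.5645, 0.1194, 0.0972]
tcp_rot: [[-0.782, 0.623, -0.015], [0.623, 0.782, -0.008], [0.007, -0.015, -1.0]]
wrist_force: [0.2, -0.6, -4.7]
gripper_width: 0.0296
```

```bash
python3 chk.py; python3 plan.py .563 .1205 .0965 -.291
```

```text
dome [0.565  0.1197 0.1302] slot xy [0.0018 0.0497] z7 [[276. 160.]]
washer [0.5639 0.1192 0.0602] slot xy [0.001  0.0489] z7 [[276. 265.]]
headtop [0.5638 0.1191 0.0502] slot xy [0.0009 0.0488] z7 [[276. 279.]]
headbot [0.5636 0.119  0.0362] slot xy [0.0007 0.0486] z7 [[276. 299.]]
now [0.5645 0.1194 0.0972] -0.6731 clock 10.05 F [ 0.2 -0.6 -4.7] w 0.0296
[[0.0006, -0.0, 0.0002, -7.3], [0.0006, 0.0, 0.0002, -7.3], [0.0006, 0.0001, 0.0002, -7.3]]
```

Call:
servo_tool --pt "0.0006 0 0.0008 -6" --pt "0.0006 0 0 -6" --pt "0.0004 0 0 -6" --pt "0 0 0 -2" --pt "0 0 0 0"

```text
clock: 10.68
eef_pos: [0.564, 0.1193, 0.0971]
tcp_rot: [[-0.951, 0.31, -0.013], [0.31, 0.951, -0.008], [0.01, -0.012, -1.0]]
wrist_force: [-0.5, -0.1, -5.0]
gripper_width: 0.0295
```

```bash
python3 chk.py; python3 plan.py .563 .1205 .0965 -.291; python3 -c "
from h import *
for c in ['side']: cv2.imwrite(f'pics/{c}7.png',read_camera(c)[:,:,::-1])
s=cv2.imread('pics/side7.png')
cv2.imwrite('pics/z11.png',cv2.resize(s[140:240,260:360],None,fx=6,fy=6,interpolation=cv2.INTER_CUBIC))
"
```

```text
dome [0.5644 0.1196 0.1301] slot xy [0.0013 0.0494] z7 [[274. 160.]]
washer [0.5635 0.119  0.0601] slot xy [0.0006 0.0486] z7 [[275. 265.]]
headtop [0.5633 0.1189 0.0501] slot xy [0.0005 0.0485] z7 [[275. 280.]]
headbot [0.5632 0.1188 0.0361] slot xy [0.0003 0.0483] z7 [[275. 299.]]
now [0.564  0.1193 0.0971] -0.3149 clock 10.68 F [-0.5 -0.1 -5. ] w 0.0295
[[0.0013, 0.0008, 0.0006, -1.4]]
```

View pics/z11.png

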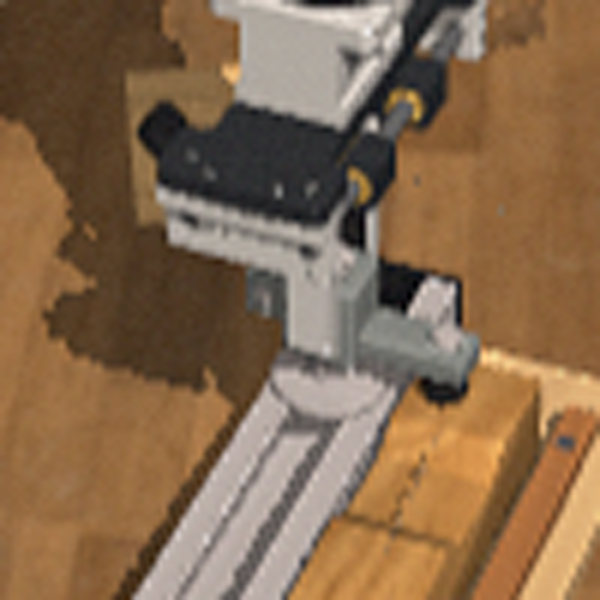

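Call:
servo_tool --pt "0.0005 0 0.0012 -1.4" --pt "0 0 0 0" --pt "0 0 0 0"

```text
clock: 11.1
eef_pos: [0.564, 0.1192, 0.0967]
tcp_rot: [[-0.958, 0.287, -0.012], [0.287, 0.958, -0.008], [0.009, -0.011, -1.0]]
wrist_force: [-1.2, -0.5, -2.4]
gripper_width: 0.0298
```

Call:
servo_tool --pt "0 0 0 0" --pt "0 0 0 0" --pt "0 0 0 0" --pt "0 0 0 0" --jaw 0.094

```text
clock: 11.6
eef_pos: [0.5646, 0.1197, 0.097]
tcp_rot: [[-0.958, 0.287, -0.011], [0.287, 0.958, -0.007], [0.008, -0.01, -1.0]]
wrist_force: [-0.1, -0.1, -0.3]
gripper_width: 0.0662
```

```bash
python3 chk.py; python3 plan.py .563 .1205 .2 -.291; python3 -c "
from h import *
for c in ['side']: cv2.imwrite(f'pics/{c}8.png',read_camera(c)[:,:,::-1])
s=cv2.imread('pics/side8.png')
cv2.imwrite('pics/z12.png',cv2.resize(s[140:240,260:360],None,fx=6,fy=6,interpolation=cv2.INTER_CUBIC))
"
```

```text
dome [0.565  0.1199 0.13  ] slot xy [0.0018 0.0499] z7 [[276. 160.]]
washer [0.5642 0.1194 0.06  ] slot xy [0.0012 0.0492] z7 [[276. 265.]]
headtop [0.5641 0.1193 0.05  ] slot xy [0.0011 0.0491] z7 [[277. 279.]]
headbot [0.5639 0.1192 0.036 ] slot xy [0.001  0.0489] z7 [[277. 299.]]
now [0.5646 0.1197 0.097 ] -0.2912 clock 11.6 F [-0.1 -0.1 -0.3] w 0.0662
[[0.0009, 0.0002, -0.0515, -0.0], [0.0009, 0.0002, -0.0515, -0.0]]
```

View pics/z12.png

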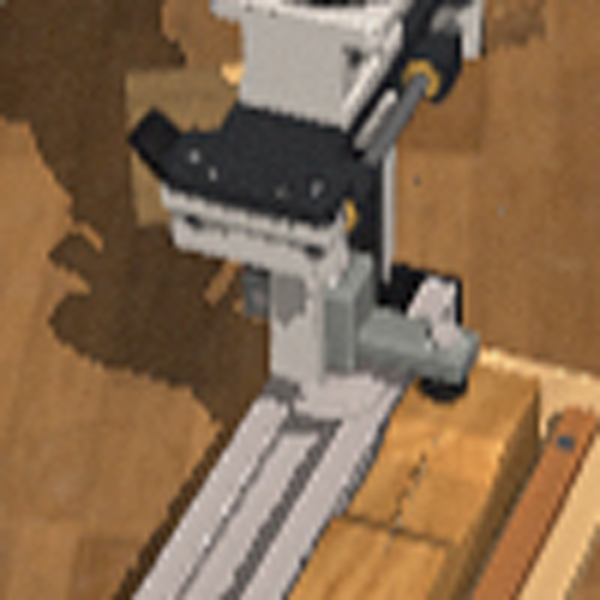

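Call:
servo_tool --pt "0 0 -0.03 0" --pt "0 0 -0.04 0" --pt "0 0 -0.04 0" --pt "0 0 0 0"

```text
clock: 12.15
eef_pos: [0.5655, 0.1204, 0.2098]
tcp_rot: [[-0.958, 0.287, -0.012], [0.287, 0.958, -0.008], [0.009, -0.011, -1.0]]
wrist_force: [0.2, 0.9, -0.0]
gripper_width: 0.0942
```

Call:
servo_tool --pt "0.03 0 0 0" --pt "0.03 0 0 0" --pt "0 0 0 0" --pt "0 0 0 0" --pt "0 0 0 0" --jaw 0.0

```text
clock: 12.78
eef_pos: [0.5066, 0.1373, 0.2078]
tcp_rot: [[-0.958, 0.288, -0.014], [0.288, 0.958, -0.009], [0.011, -0.013, -1.0]]
wrist_force: [0.4, -0.3, -0.1]
gripper_width: 0.0474
```

```bash
cat > chk2.py <<'E'
from h import *
import sys
s=ctrl.sense();R=s["tcp_rot"];p=np.array(s["eef_pos"]);o=np.array([.549,.0726]);a=-.2903;c,sn=np.cos(a),np.sin(a)
tip=p+R@np.array([0,0,.008]); l=np.array([[c,sn],[-sn,c]])@(tip[:2]-o)
print("tip out from slot",-l[0].round(4),"along-stud",(l[1]-.0492).round(4),"z",tip[2].round(4),"F",np.round(s["wrist_force"],1),"a",np.arctan2(-R[0,1],R[1,1]).round(3),"z axis",R[:,2].round(3),"w",s["gripper_width"],s["clock"])
if len(sys.argv)>1:
    n=sys.argv[1]; im=read_camera("side")[:,:,::-1]; cv2.imwrite(f'pics/{n}.png',cv2.resize(im[140:240,260:360],None,fx=6,fy=6,interpolation=cv2.INTER_CUBIC))
E
python3 chk2.py z13
```

```text
tip out from slot 0.0592 along-stud 0.0005 z 0.1998 F [ 0.4 -0.3 -0.1] a -0.292 z axis [-0.014 -0.009 -1.   ] w 0.04740427013891173 12.775
```

View pics/z13.png

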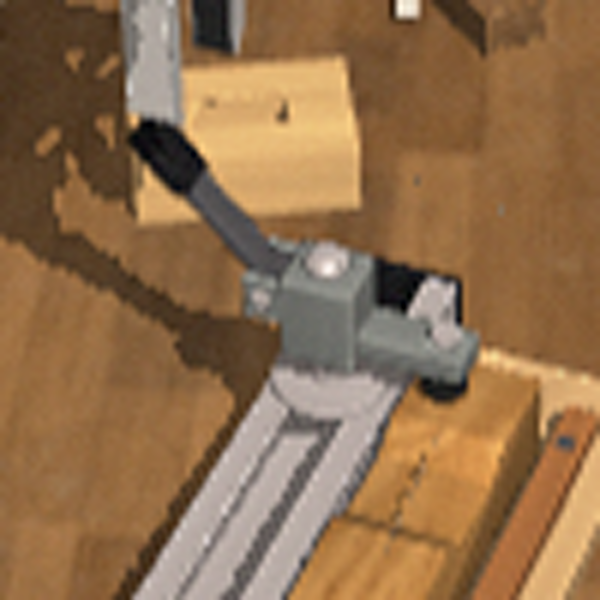

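Call:
servo_tool --pt "0.008 0 0 0" --pt "0 0 0.015 0" --pt "0 0 0 0" --pt "0 0 0 0" --pt "0 0 0 0"

```text
clock: 13.45
eef_pos: [0.4986, 0.139, 0.1911]
tcp_rot: [[-0.957, 0.289, -0.015], [0.289, 0.957, -0.01], [0.011, -0.014, -1.0]]
wrist_force: [-0.4, -0.4, -0.6]
gripper_width: 0.0003
```

```bash
python3 chk2.py z14
```

```text
tip out from slot 0.0674 along-stud -0.0001 z 0.1831 F [-0.4 -0.4 -0.6] a -0.293 z axis [-0.015 -0.01  -1.   ] w 0.00026774080402788543 13.45
```

View pics/z14.png

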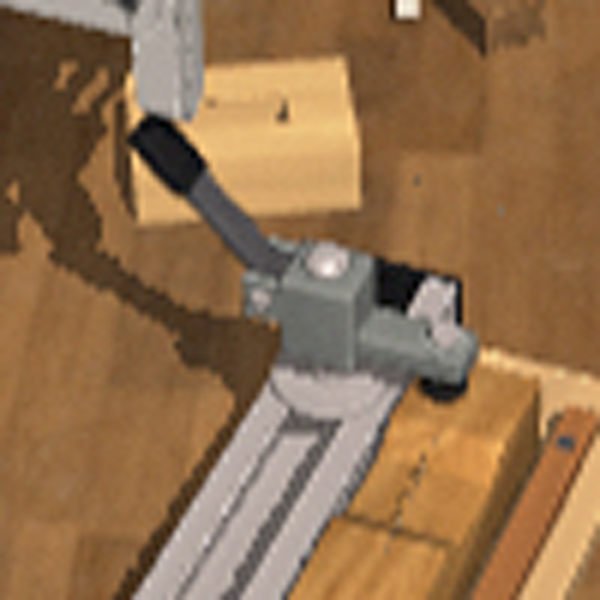

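Call:
servo_tool --pt "0 0 0.01 0" --pt "0.005 0 0.01 0" --pt "0.005 0 0.01 0"

```text
clock: 13.88
eef_pos: [0.4889, 0.142, 0.1602]
tcp_rot: [[-0.957, 0.289, -0.013], [0.289, 0.957, -0.009], [0.01, -0.012, -1.0]]
wrist_force: [-0.0, 0.1, 2.9]
gripper_width: 0.0006
```

```bash
python3 chk2.py z15
```

```text
tip out from slot 0.0775 along-stud 0.0 z 0.1522 F [-0.   0.1  2.9] a -0.293 z axis [-0.013 -0.009 -1.   ] w 0.0005708454072424706 13.875
```

View pics/z15.png

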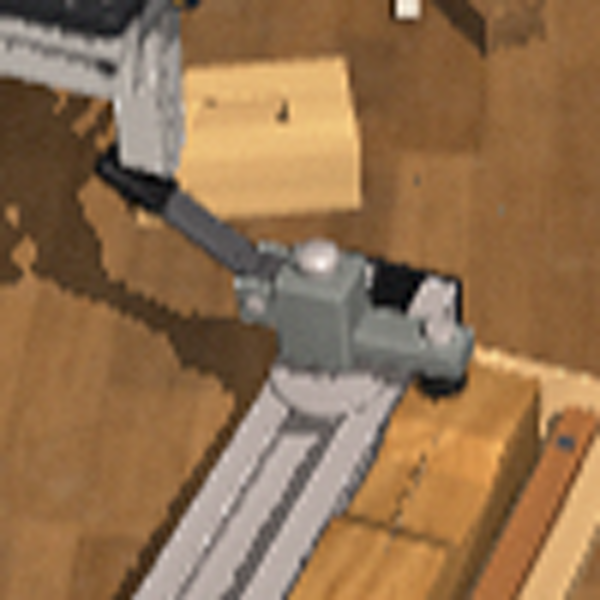

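Call:
servo_tool --pt "0.004 0 0.01 0" --pt "0.004 0 0.01 0" --pt "0.002 0 0.01 0"

```text
clock: 14.3
eef_pos: [0.4769, 0.1451, 0.1274]
tcp_rot: [[-0.957, 0.288, -0.014], [0.288, 0.957, -0.009], [0.011, -0.013, -1.0]]
wrist_force: [-1.8, 1.2, 3.5]
gripper_width: 0.0003
```

```bash
python3 chk2.py z16
```

```text
tip out from slot 0.0899 along-stud -0.0004 z 0.1194 F [-1.8  1.2  3.5] a -0.292 z axis [-0.014 -0.009 -1.   ] w 0.0003310763077229381 14.3
```

View pics/z16.png

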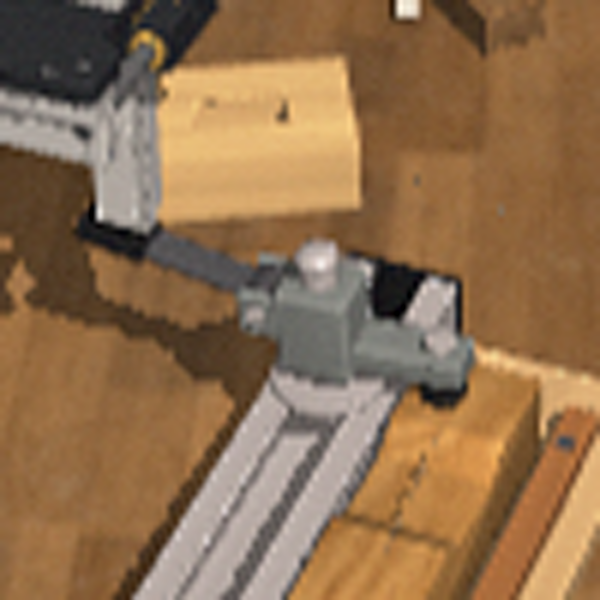

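Call:
servo_tool --pt "0.001 0 0.009 0" --pt "0 0 0.009 0" --pt "0 0 0.006 0"

```text
clock: 14.72
eef_pos: [0.4747, 0.1455, 0.1008]
tcp_rot: [[-0.958, 0.288, -0.016], [0.288, 0.958, -0.009], [0.012, -0.014, -1.0]]
wrist_force: [-1.2, 3.2, 4.4]
gripper_width: 0.0004
```

```bash
python3 chk2.py z17
```

```text
tip out from slot 0.0921 along-stud -0.0007 z 0.0928 F [-1.2  3.2  4.4] a -0.292 z axis [-0.016 -0.009 -1.   ] w 0.0003717056031963745 14.725
```

View pics/z17.png

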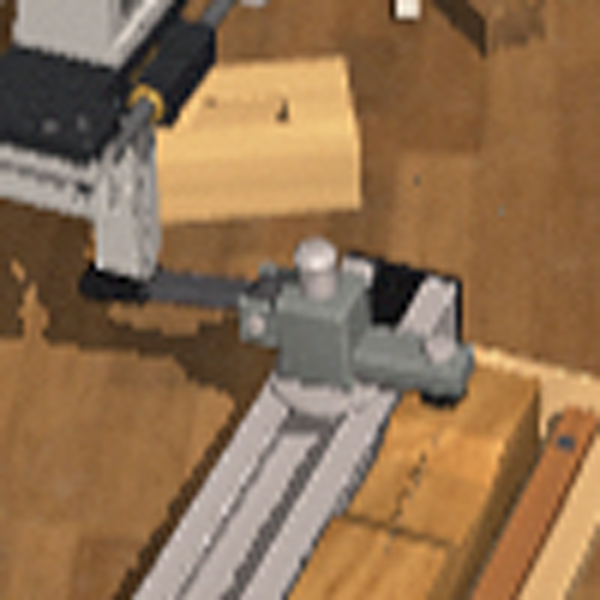

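Call:
servo_tool --pt "0 0 0.004 0" --pt "0 0 0.004 0"

```text
clock: 15.02
eef_pos: [0.474, 0.1463, 0.0931]
tcp_rot: [[-0.958, 0.287, -0.017], [0.287, 0.958, -0.008], [0.014, -0.013, -1.0]]
wrist_force: [-16.0, 3.9, 36.3]
gripper_width: 0.0006
```

```bash
python3 chk2.py
```

```text
tip out from slot 0.0931 along-stud -0.0002 z 0.0851 F [-16.    3.9  36.3] a -0.291 z axis [-0.017 -0.008 -1.   ] w 0.0006407693665547239 15.025
```

Call:
servo_tool --pt "0 0 -0.01 0" --pt "0 0 -0.03 0" --pt "0 0 -0.05 0" --pt "0.02 0 -0.04 0" --pt "0 0 0 0"

```text
clock: 15.65
eef_pos: [0.4574, 0.1517, 0.2269]
tcp_rot: [[-0.957, 0.289, -0.017], [0.289, 0.957, -0.01], [0.013, -0.015, -1.0]]
wrist_force: [-0.2, -0.5, -0.7]
gripper_width: 0.0001
```

```bash
python3 chk2.py z18; python3 -c "
from h import *
t=read_camera('top')[:,:,::-1]; cv2.imwrite('pics/top9.png',t)
s=read_camera('side')[:,:,::-1]; cv2.imwrite('pics/side9.png',s)"
```

```text
tip out from slot 0.1105 along-stud 0.0002 z 0.2189 F [-0.2 -0.5 -0.7] a -0.293 z axis [-0.017 -0.01  -1.   ] w 0.00013181721349060389 15.65
```

View pics/z18.png

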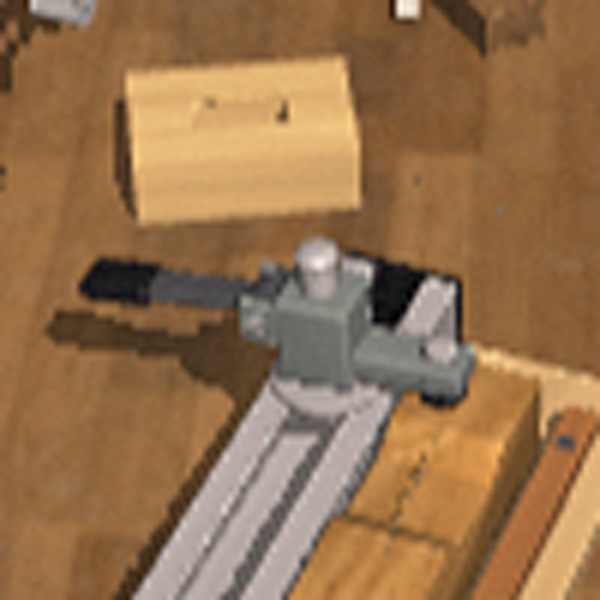

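View pics/side9.png

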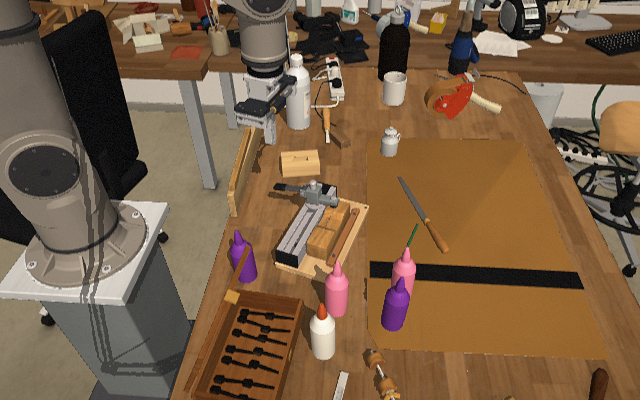

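```bash
python3 - <<'E'
from h import *
c,s=np.cos(-.2903),np.sin(-.2903);o=np.array([.549,.0726])
def w(x,y,z): return np.array([o[0]+c*x-s*y+.0028,o[1]+s*x+c*y,z])
pz=lambda q:(((proj("side",q)-[260,140])+.4)*6).round()
hub=.091
for j in (.95,.8,.6):
    th=np.radians(48)-j+np.radians(-3)*1
    for r in (55,72,89):
        out=24+r*np.cos(th)-7.5*np.sin(th); h=6-1+r*np.sin(th)+7.5*np.cos(th)
        print(j,r,pz(w(.001-out/1e3,.049,hub+h/1e3)))
print("hubtop",pz(w(.001,.049,hub+.022)),"pad",pz(w(.053,.049,.067)))
E
```

```text
0.95 55 [[162. 275.]]
0.95 72 [[127. 270.]]
0.95 89 [[ 92. 266.]]
0.8 55 [[162. 260.]]
0.8 72 [[126. 251.]]
0.8 89 [[ 89. 243.]]
0.6 55 [[166. 242.]]
0.6 72 [[129. 227.]]
0.6 89 [[ 93. 212.]]
hubtop [[336. 285.]] pad [[453. 396.]]
```

```bash
python3 -c "
from plant import ctrl
print(ctrl.finish_job())"
```

```text
the job is handed in; nothing more can be done
None
```

The cradle is clamped to the board and the job is handed in. The clock stood at about 16 s of the 54 allowed. Handing in reports no verdict, so the result below rests on my own checks.

**What I did:** I lifted the clamp from its holder and lowered the head lengthwise into the slot, about 50 mm towards +y from the slot's middle. I then turned it a quarter turn so the toe stands over the cradle's +y end. After releasing it, I pressed the lever down with closed fingertips and backed the arm away.

**Last checks:**
- **Head position:** before release the tool pose put the head about 1 mm from the slot's middle line and across it to within 1 degree. The washer was on the rail.
- **Lever:** it reached a hard stop at 36 N. In the last picture its tip lies where 0.95 rad (fully down) predicts; 0.8 rad would show about 20 zoomed pixels higher.
- **Foot and cradle:** the foot is down on the wood in the last picture, and the cradle looks unmoved and flat. I did not measure the foot's force or the cradle's shift.
- **Glue bottle and arm:** the glue bottle is upright, and the wrist force is under 1 N with the arm clear.

**Disagreements:** the two cameras differed by about 5.5 mm in x. I used their mean, and the gripper's known position in the side picture agreed with it. The tool also drifted to a tilt of up to about 1 degree, which caused no contact trouble.

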